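# Step-order check of a prosthetic foot's load pins

### The job

Check the load pins in the upturned sole of the prosthetic foot in the order of a step: with the fingertips press the white heel pin, then the yellow outer-ball pin, then the blue big-toe pin, each lightly until it has sunk at least a third of its travel and stays down. Leave the two red pins out, press gently (never hard against a pin's stop), do not shift or lift the foot, and leave the other things on the bench where they are.

Things in the scene. Friction and masses are not known exactly. Their poses are not given: they have to be found in the camera images.
- foot: left prosthetic foot plate, black, sole up on a low aluminium stand, loose on the table (about 1.4 kg, 261 mm long, 130 mm at its widest). Origin: centre of the stand's underside, on the table; x points to the toes, y to the big-toe side, z up. The flat sole face is 50 mm above the table. It carries five spring-and-friction pins; neighbours are at least 64 mm apart, centre to centre.
- heel_top (a point): white round cap, 24 mm across, at the heel. This point is the centre of its flat top, 72 mm above the table and 22 mm above the sole when fully out; in the foot's frame it stands at x -95, y 0 mm. It moves down with the cap.
- outer_top (a point): yellow round cap, 24 mm across, at the outer (little-toe) side of the ball. This point is the centre of its flat top, 72 mm above the table and 22 mm above the sole when fully out; in the foot's frame it stands at x 40, y -34 mm. It moves down with the cap.
- toe_top (a point): blue round cap, 24 mm across, at the big toe. This point is the centre of its flat top, 72 mm above the table and 22 mm above the sole when fully out; in the foot's frame it stands at x 104, y 30 mm. It moves down with the cap.
- arch_top (a point): red round cap, 24 mm across, in the arch; must be left out. This point is the centre of its flat top, 72 mm above the table and 22 mm above the sole when fully out; in the foot's frame it stands at x -25, y 0 mm. It moves down with the cap.
- inner_top (a point): red round cap, 24 mm across, at the inner (big-toe) side of the ball; must be left out. This point is the centre of its flat top, 72 mm above the table and 22 mm above the sole when fully out; in the foot's frame it stands at x 40, y 34 mm. It moves down with the cap.
- heel (a joint): how far the white heel pin has sunk, m: 0 fully out, 0.016 at its hard stop. It starts anywhere from 0 to 0.002. It slides straight down, starts to give at about 3.5 N, needs about 5 N at half way and 7 N at the stop, and stays where it is left; a push over 20 N would damage it.
- outer (a joint): how far the yellow outer-ball pin has sunk, m: 0 fully out, 0.016 at its hard stop. It starts anywhere from 0 to 0.002. It slides straight down, starts to give at about 3.5 N, needs about 5 N at half way and 7 N at the stop, and stays where it is left; a push over 20 N would damage it.
- toe (a joint): how far the blue big-toe pin has sunk, m: 0 fully out, 0.016 at its hard stop. It starts anywhere from 0 to 0.002. It slides straight down, starts to give at about 3.5 N, needs about 5 N at half way and 7 N at the stop, and stays where it is left; a push over 20 N would damage it.
- arch (a joint): how far the red arch pin has sunk, m: 0 fully out, 0.016 at its hard stop. It starts anywhere from 0 to 0.002. It slides straight down, starts to give at about 3.5 N, needs about 5 N at half way and 7 N at the stop, and stays where it is left; a push over 20 N would damage it.
- inner (a joint): how far the red inner-ball pin has sunk, m: 0 fully out, 0.016 at its hard stop. It starts anywhere from 0 to 0.002. It slides straight down, starts to give at about 3.5 N, needs about 5 N at half way and 7 N at the stop, and stays where it is left; a push over 20 N would damage it.
- adapter: loose steel tube adapter standing beside the foot's arch on the big-toe side, 44 mm across, 50 mm tall; origin under its centre. Leave alone.
- collar: loose aluminium clamp ring lying beside the foot on the little-toe side, 44 mm across, 25 mm tall; origin under its centre. Leave alone.
- knee: loose black knee-joint block, 45 x 40 mm, 87 mm tall with its steel stud; origin under its centre. Leave alone.
- driver: loose screwdriver with red handle lying on the table, under 40 mm tall, about 200 mm long; origin under its middle, x along it to the tip. Leave alone.
- pylon: loose aluminium tube standing upright, 30 mm across, 100 mm tall; origin under its centre. Leave alone.
- cap: loose open red cup, 64 mm across, 40 mm tall; origin under its centre. Leave alone.
- carton: loose white carton 70 x 110 x 55 mm; origin under its centre. Leave alone.

How it is judged:
By the outcome, as a careful person would: the job done as asked, in the order asked, and still so for the second after the job is handed in, with the robot touching nothing.
It also fails if it takes over 45 s, if anything falls off the work surface, if the arm or the gripper's body presses on something with over 40 N, if the wrist force passes 120 N, or if a joint passes its speed limit or range.

### The arm

A 7-joint arm with a two-finger parallel gripper is mounted at the origin on the work surface. World frame = base frame: x ahead of the robot, y to its left, z up, the work surface at z = 0. Lengths are in m, angles in rad, forces in N, time in s.
With the tool pointing down it reaches from about 0.4 to 0.875 m from the base axis. Payload 6.5 kg.
Tool frame: the origin (TCP) lies between the finger pads; the fingertips stand 19 mm ahead of it and the grasp point (between the pads) is the TCP (bot.tips_ahead is the distance from the TCP to the fingertips, in m); z points along the fingers, x is the direction in which the jaws open and shut, and the axes are right-handed (so a half turn about z gives the same grasp; the last joint's range is limited). The gripper opens to 85 mm and grips with 20 to 120 N. Pads are 22 mm wide; open, the fingers measure 114 mm over their backs; the gripper's body (76 mm by 85 mm) begins 54 mm behind the grasp point. The pads swing forward as they close: fully open they stand 13 mm farther back than shut.
Start: joints at [1.251, 0.536, -0.004, 1.538, 0.003, 1.067, -0.071], TCP at [0.163, -0.629, 0.25] pointing down, gripper open.
Joint ranges: [-2.7, 2.7], [-0.37, 2.16], [-1.27, 1.26], [0.24, 2.4], [-1.31, 4.45], [0.19, 1.91], [-2.76, 2.76]. Speed limits (rad/s): [2.39, 2.39, 3.14, 3.14, 3.14, 3.14, 3.14].

### API

Orientations are given as a unit quaternion [w, x, y, z].
In Python, from workcell import sensors, eyes, job, bot gives the robot as it stands.
- The arm moves only by the tool jog_arm, never from a script. Its argument "increments" is a list of rows, each a list of 4 numbers: the shift along the tool's x, y, z in cm, then the turn about the tool's z in rad. In form: [[tx, ty, tz, spin], ...]. A call has 1 to 20 rows; each row is the pose to reach, as a shift and turn from the pose measured when the call began, along the tool's axes at that moment; what a row does not reach only later rows make up. A row lasts 1/10 s, in which the tool goes at most 50 mm and 8.59 degrees, less where a joint would pass 70% of its speed; a pose out of reach is approached as far as the arm can. A call with a gripper value outside its range is refused whole. "hand" is the closure, from 0 (fully open) to 1 (shut), set as the call begins (left out, the last holds). The fingers move at their own pace and stop on an object; "squeeze" is the grip in N (left out, the last holds). Time passes only in rows, so rows that repeat a pose let the fingers close. It gives the time, the measured TCP pose, the force and the opening at its end, in the units of the state.
- sensors.observe(): the state, without advancing time (a new reading comes with each control period).
- eyes.snapshot(name): name is "scene" or "top"; returns the picture (420x560x3 uint8, blue, green, red); there is no depth.
- eyes.calibration(name): a dict with "camera_matrix" (3x3 intrinsics, pixels), "rvec" (rotation vector, rad) and "tvec" (3), from world to camera coordinates, as OpenCV has them. Camera axes: x right, y down, z forward; pixel columns grow to the right and rows downward; lengths in m; the calibration is good to about 2 mm. A picture is of the moment at which its call begins. calibration takes no time and is no camera call.
- job.hand_in(): hands the job in, once; it reports no verdict.
Trained networks look in the newest picture that a camera, given by its name, has taken for a name from the list of things; names that differ only in an ending like _2 or _b are one class to them, and where a whole thing is asked for, a point or a joint stands for the part that bears it (a point fixed in the world has none). Each returns a list of dicts, best first, with "conf" (0 to 1); they miss things now and then, are a little off and sometimes report something else, mostly with a low value. They report only what shows in the picture. A call takes as long as a camera call.
- eyes.trace(camera, target): "mask" (420x560 bool, what is visible of it) and "bbox" ([left, top, right, bottom] in pixels, round what is visible of it).
The state is a dict: "time": time; "joint_pos": joint angles; "dq": joint speeds; "joint_efforts": joint torques, N m; "tcp_pos": TCP position; "orientation": TCP orientation; "ft_force": force on the tool from outside, world axes, zero at the start; "moment": the same for the moment, N m; "grip_width": opening from 0.0 (shut) to 1.0 (fully open).
Only numpy, scipy, OpenCV 4.12 (cv2) and the standard library are available. Lean on these libraries where they do the work, as an engineer would, in place of code of your own. Each camera call takes 0.05 s, during which the arm holds its last target. There are 200 camera calls.

## Working session

There is one attempt and no reset: what is moved stays moved. The work goes in short steps, Python scripts to look and compute and a tool call to move; the robot and the scene stay as the last step left them, time stands still between calls to the robot, and variables do not carry over. Pictures are saved under pics/ and viewed, about 8 in all and at most 12, crops included, and the job is handed in when it is done.

Besides the shell and the picture viewer there is one more tool, called after "Emit:" as name(argument=value, ...), one argument or row to a line, values as JSON. jog_arm: Moves the arm, as the interface text tells. Its arguments: {"type":"object","properties":{"increments":{"type":"array"},"hand":{"type":"number"},"squeeze":{"type":"number"}},"required":["increments"]}

```bash
mkdir -p pics; cat > h.py <<'E'
import numpy as np, cv2
from workcell import sensors, eyes, job, bot
def cal(n):
    c=eyes.calibration(n); K=np.array(c["camera_matrix"],float); R=cv2.Rodrigues(np.array(c["rvec"],float))[0]; t=np.array(c["tvec"],float).ravel()
    return K,R,t
def ray2plane(n,uv,z):
    K,R,t=cal(n); d=R.T@np.linalg.solve(K,[uv[0],uv[1],1]); o=-R.T@t
    return o+d*(z-o[2])/d[2]
def proj(n,P):
    K,R,t=cal(n); q=(np.atleast_2d(P)@R.T+t)@K.T
    return q[:,:2]/q[:,2:]
E
python3 - <<'E'
from h import *
for n in("top","scene"):
    cv2.imwrite(f"pics/{n}0.png",eyes.snapshot(n))
    K,R,t=cal(n); print(n,-R.T@t,K[0,0])
for n in("top","scene"):
  for k in("heel_top","outer_top","toe_top","arch_top","inner_top"):
    for r in eyes.trace(n,k)[:2]:
        m=r["mask"]; ys,xs=np.nonzero(m); c=(xs.mean(),ys.mean())
        print(n,k,round(r["conf"],2),r["bbox"],m.sum(),np.round(c,1),ray2plane(n,c,.072 if n=='top' else .071).round(4))
s=sensors.observe(); print({k:np.round(v,4) for k,v in s.items()}, bot.tips_ahead)
E
```

```text
top [0.36759488 0.04172057 1.6645054 ] 545.1013641478092
scene [1.26430546 0.08388794 0.92777053] 464.43916673502036
top heel_top 0.6 [251.7, 184.6, 256.3, 194.3] 56 [253.5 189. ] [0.5791 0.1212 0.072 ]
top outer_top 0.64 [292.8, 203.9, 299.7, 208.9] 54 [296.5 206.5] [ 0.5255 -0.0045  0.072 ]
top toe_top 0.46 [315.2, 185.8, 323.2, 193.3] 50 [321.2 188.4] [ 0.578  -0.0781  0.072 ]
top arch_top 0.63 [275.8, 188.3, 281.5, 199.0] 50 [276.8 192.4] [0.5681 0.0527 0.072 ]
top arch_top 0.42 [293.3, 178.6, 306.7, 187.3] 42 [299.5 184. ] [ 0.592  -0.0145  0.072 ]
top inner_top 0.5 [299.9, 182.8, 303.8, 189.7] 36 [299.6 184.1] [ 0.5916 -0.0148  0.072 ]
scene heel_top 0.51 [303.1, 225.9, 309.8, 240.6] 95 [305.8 232.3] [0.5859 0.1203 0.071 ]
scene outer_top 0.5 [248.7, 207.1, 258.5, 219.6] 86 [254.  213.7] [ 0.5329 -0.0053  0.071 ]
scene toe_top 0.61 [217.0, 223.8, 222.7, 236.7] 107 [221.5 229.8] [ 0.5855 -0.0785  0.071 ]
scene toe_top 0.24 [264.5, 261.6, 282.6, 286.3] 386 [276.  273.3] [0.7021 0.0552 0.071 ]
scene inner_top 0.57 [245.6, 229.0, 251.4, 240.5] 72 [247.6 235.2] [ 0.5994 -0.0155  0.071 ]
{'time': np.float64(0.6), 'joint_pos': array([ 1.2508,  0.5364, -0.0044,  1.5379,  0.0026,  1.0673, -0.0712]), 'dq': array([ 0.    , -0.0008,  0.002 ,  0.0004,  0.0007, -0.0007, -0.0001]), 'joint_efforts': array([-5.00000e-04, -5.83067e+01,  1.04680e+00, -2.59334e+01,
        1.23000e-02,  2.00000e-03, -0.00000e+00]), 'tcp_pos': array([ 0.1632, -0.6292,  0.2503]), 'orientation': array([ 0.    ,  0.7909, -0.6119, -0.    ]), 'ft_force': array([ 0.3411, -0.21  ,  0.3242]), 'moment': array([-0.0551,  0.0167, -0.0152]), 'grip_width': np.float64(1.0013)} 0.019
```

```bash
python3 - <<'E'
from h import *
a=cv2.imread("pics/top0.png")[130:270,190:390]; b=cv2.imread("pics/scene0.png")[170:310,150:350]
cv2.imwrite("pics/c0.png",np.vstack([cv2.resize(a,None,fx=3,fy=3,interpolation=2)[:300],cv2.resize(b,None,fx=3,fy=3,interpolation=2)[:300]]))
# rigid fit from top view and scene view
M=np.array([[-95,0],[40,-34],[104,30],[40,34]])/1000
for nm,P in {"top":[[.5791,.1212],[.5255,-.0045],[.578,-.0781],[.592,-.0147]],"scene":[[.5859,.1203],[.5329,-.0053],[.5855,-.0785],[.5994,-.0155]]}.items():
    P=np.array(P); mc,pc=M.mean(0),P.mean(0); A=(M-mc);B=P-pc
    th=np.arctan2((A[:,0]*B[:,1]-A[:,1]*B[:,0]).sum(),(A*B).sum()); R=np.array([[np.cos(th),-np.sin(th)],[np.sin(th),np.cos(th)]])
    print(nm,th,pc-R@mc,"res mm",((P-pc-A@R.T)*1000).round(1).tolist())
E
```

```text
top -1.726334096343852 [0.56468732 0.02911824] res mm [[-0.3, -1.8], [0.6, 0.6], [-0.2, 0.2], [-0.1, 1.0]]
scene -1.722902623483194 [0.57188292 0.02837951] res mm [[-0.4, -2.0], [0.7, 0.7], [-0.3, 0.5], [-0.0, 0.8]]
```

View pics/c0.png

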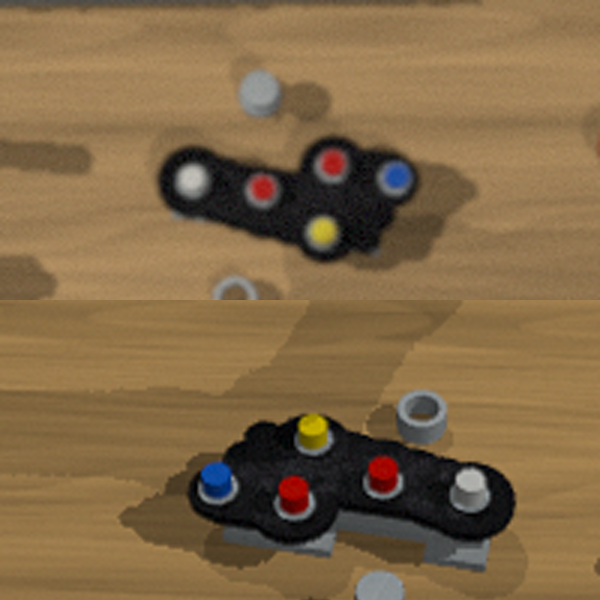

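View pics/top0.png

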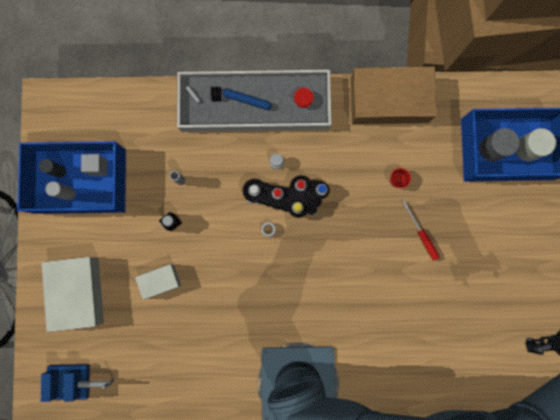

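View pics/scene0.png

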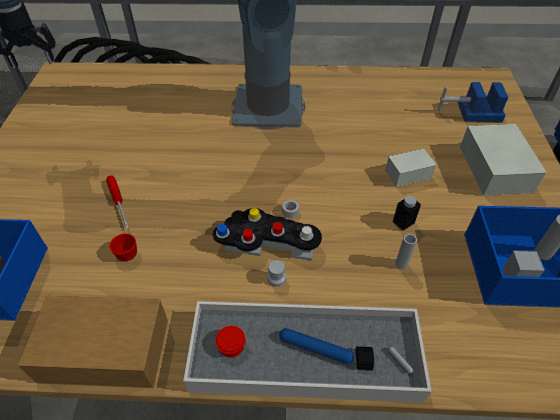

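```bash
cat > fit.py <<'E'
from h import *
from scipy.optimize import least_squares
M={"heel":(-95,0),"outer":(40,-34),"toe":(104,30),"arch":(-25,0),"inner":(40,34)}
an=np.linspace(0,2*np.pi,40,endpoint=False)
def w(p,m): 
    c,s=np.cos(p[2]),np.sin(p[2]); x,y=np.array(m)/1000; return np.array([p[0]+c*x-s*y,p[1]+s*x+c*y])
def pc(n,xy,zt,zb):
    pts=[[xy[0]+.012*np.cos(a),xy[1]+.012*np.sin(a),z] for a in an for z in(zt,zb)]
    m=cv2.moments(cv2.convexHull(proj(n,pts).astype(np.float32))); return np.array([m["m10"],m["m01"]])/m["m00"]
def seg(n,im,p0):
    out={}; hsv=cv2.cvtColor(im,cv2.COLOR_BGR2HSV).astype(int); H,S,V=hsv[...,0],hsv[...,1],hsv[...,2]
    for k,m in M.items():
        u=proj(n,[*w(p0,m),.066])[0]; yy,xx=np.mgrid[:420,:560]; near=np.hypot(xx-u[0],yy-u[1])<11
        if k=="outer": q=(abs(H-27)<8)&(S>120)&(V>70)
        elif k=="toe": q=(abs(H-112)<14)&(S>120)&(V>60)
        elif k=="heel": continue
        else: q=((H<8)|(H>172))&(S>130)&(V>60)
        q&=near; 
        if q.sum()>10: out[k]=np.array([xx[q].mean(),yy[q].mean()]); out[k+"_n"]=q.sum()
    return out
E
python3 - <<'E'
from fit import *
p0=[.567,.0289,-1.725]
ob={n:seg(n,cv2.imread(f"pics/{n}0.png"),p0) for n in("top","scene")}
for n in ob: print(n,{k:(np.round(v,1)) for k,v in ob[n].items()})
for ns in(("top",),("scene",),("top","scene")):
  for zb in(.056,.06):
    f=lambda p:np.concatenate([ob[n][k]-pc(n,w(p,M[k]),.071,zb) for n in ns for k in M if k in ob[n]])
    r=least_squares(f,p0,x_scale=[.01,.01,.05],diff_step=1e-4); print(ns,zb,r.x.round(4),r.fun.round(1))
p=r.x
for k in M: print(k,w(p,M[k]).round(4))
E
```

```text
top {'outer': array([297.6, 206.6]), 'outer_n': np.int64(51), 'toe': array([322. , 188.1]), 'toe_n': np.int64(44), 'arch': array([277.1, 192. ]), 'arch_n': np.int64(44), 'inner': array([300.8, 183.5]), 'inner_n': np.int64(49)}
scene {'outer': array([253.9, 213.1]), 'outer_n': np.int64(101), 'toe': array([221.9, 229.4]), 'toe_n': np.int64(101), 'arch': array([277.3, 227.4]), 'arch_n': np.int64(103), 'inner': array([247.6, 234.1]), 'inner_n': np.int64(110)}
('top',) 0.056 [ 0.5664  0.0266 -1.7254] [ 0.1  0.2  0.1  0.  -0.3 -0.   0.1 -0.2]
('top',) 0.06 [ 0.5662  0.0266 -1.7254] [ 0.1  0.2  0.   0.  -0.2 -0.   0.1 -0.2]
('scene',) 0.056 [ 0.5634  0.028  -1.7184] [-0.   0.1 -0.   0.1  0.   0.1 -0.  -0.3]
('scene',) 0.06 [ 0.565   0.0282 -1.7184] [-0.   0.2  0.1  0.1 -0.   0.1 -0.  -0.4]
('top', 'scene') 0.056 [ 0.5649  0.0275 -1.722 ] [ 0.4 -0.2  0.4 -0.4  0.1 -0.6  0.4 -0.7  0.2 -0.3  0.3 -0.2  0.3 -0.4
  0.3 -0.8]
('top', 'scene') 0.06 [ 0.5655  0.0276 -1.722 ] [ 0.4  0.   0.4 -0.1  0.1 -0.3  0.5 -0.4  0.2  0.   0.4  0.1  0.3 -0.1
  0.3 -0.5]
heel [0.5799 0.1215]
outer [ 0.5259 -0.0068]
toe [ 0.5795 -0.0797]
arch [0.5693 0.0523]
inner [ 0.5931 -0.0171]
```

Emit:
jog_arm(
  increments=[
    [-3.5,-3.3,0,0],
    [-7,-6.6,0,0],
    [-10.4,-9.9,0,0],
    [-13.8,-13.2,0,0],
    [-17.3,-16.4,0,0],
    [-20.7,-19.7,0,0],
    [-24.2,-23,0,0],
    [-27.6,-26.3,0,0],
    [-31.1,-29.6,0,0],
    [-34.6,-32.9,0,0],
    [-38,-36.2,0,0],
    [-41.5,-39.5,0,0],
    [-44.9,-42.7,0,0],
    [-48.4,-46,1,0],
    [-51.8,-49.3,3,0],
    [-55.3,-52.6,5,0],
    [-58.7,-55.9,7,0],
    [-62.2,-59.2,9,0],
    [-62.2,-59.2,10,0],
    [-62.2,-59.2,10,0],
  ],
  hand=1,
  squeeze=20,
)

```text
time: 2.6
tcp_pos: [0.5789, 0.1231, 0.1483]
orientation: [0.001, 0.792, -0.611, -0.001]
ft_force: [-0.9, -1.9, -0.1]
grip_width: 0.002
```

Emit:
jog_arm(
  increments=[
    [0.2,-0.1,2,0],
    [0.2,-0.1,4,0],
    [0.2,-0.1,5,0],
    [0.2,-0.1,5.2,0],
    [0.2,-0.1,5.2,0],
    [0.2,-0.1,5.2,0],
  ],
)

```text
time: 3.2
tcp_pos: [0.5809, 0.1211, 0.0975]
orientation: [0.0, 0.792, -0.611, -0.001]
ft_force: [-0.1, 0.1, -0.4]
grip_width: -0.004
```

```bash
python3 - <<'E'
from h import *
s=sensors.observe(); print({k:np.round(s[k],4) for k in("time","tcp_pos","orientation","ft_force")})
b=eyes.snapshot("scene")[170:310,220:360]; a=eyes.snapshot("top")[130:270,190:330]
cv2.imwrite("pics/c1.png",cv2.resize(np.hstack([a,b]),None,fx=2.8,fy=2.8,interpolation=2))
E
```

```text
{'time': np.float64(3.2), 'tcp_pos': array([0.5809, 0.1211, 0.0975]), 'orientation': array([ 4.000e-04,  7.917e-01, -6.109e-01, -7.000e-04]), 'ft_force': array([-0.0532,  0.1112, -0.3808])}
```

View pics/c1.png

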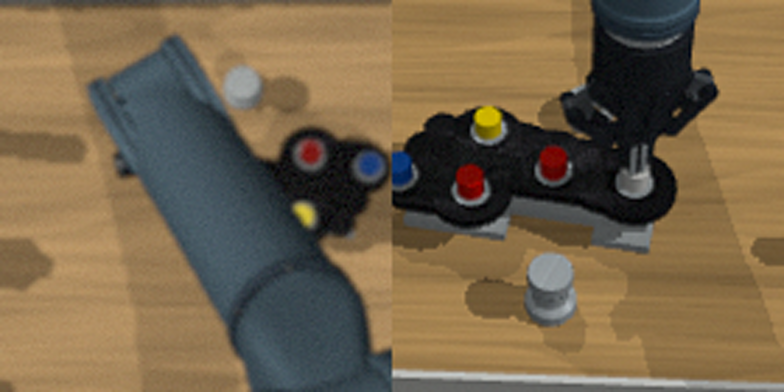

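Emit:
jog_arm(
  increments=[
    [0,0,0.2,0],
    [0,0,0.4,0],
    [0,0,0.6,0],
    [0,0,0.8,0],
    [0,0,0.9,0],
    [0,0,1.0,0],
    [0,0,1.0,0],
  ],
)

```text
time: 4.0
tcp_pos: [0.5809, 0.1214, 0.0873]
orientation: [0.0, 0.792, -0.611, -0.001]
ft_force: [-0.2, -0.2, 2.7]
grip_width: 0.002
```

Emit:
jog_arm(
  increments=[
    [0,0,0.1,0],
    [0,0,0.2,0],
    [0,0,0.3,0],
    [0,0,0.4,0],
    [0,0,0.4,0],
  ],
)

```text
time: 4.5
tcp_pos: [0.5808, 0.1215, 0.0832]
orientation: [0.0, 0.792, -0.611, -0.001]
ft_force: [-1.0, 0.3, 2.8]
grip_width: -0.004
```

Emit:
jog_arm(
  increments=[
    [0,0,0.1,0],
    [0,0,0.2,0],
    [0,0,0.2,0],
  ],
)

```text
time: 4.8
tcp_pos: [0.5809, 0.1214, 0.0811]
orientation: [0.0, 0.792, -0.611, -0.001]
ft_force: [-0.5, -0.1, 3.9]
grip_width: -0.001
```

Emit:
jog_arm(
  increments=[
    [0,0,-1,0],
    [0,0,-3,0],
    [0,0,-5,0],
    [3,2.3,-5,0],
    [6,4.6,-5,0],
    [9,7,-5,0],
    [11,8.6,-5,0],
    [11,8.6,-5,0],
    [11,8.6,-5,0],
  ],
)

```text
time: 5.7
tcp_pos: [0.5259, -0.007, 0.1316]
orientation: [0.0, 0.791, -0.611, -0.001]
ft_force: [0.6, 0.7, 0.1]
grip_width: 0.002
```

```bash
python3 - <<'E'
from h import *
s=sensors.observe(); print({k:np.round(s[k],4) for k in("time","tcp_pos","orientation","ft_force")})
im=eyes.snapshot("scene"); cv2.imwrite("pics/scene2.png",im)
a=cv2.imread("pics/scene0.png")[190:260,200:340]; b=im[190:260,200:340]
cv2.imwrite("pics/c2.png",cv2.resize(np.vstack([a,b]),None,fx=4,fy=4,interpolation=2))
E
```

```text
{'time': np.float64(5.7), 'tcp_pos': array([ 0.5259, -0.007 ,  0.1316]), 'orientation': array([ 1.000e-04,  7.915e-01, -6.112e-01, -5.000e-04]), 'ft_force': array([0.592 , 0.7061, 0.052 ])}
```

View pics/c2.png

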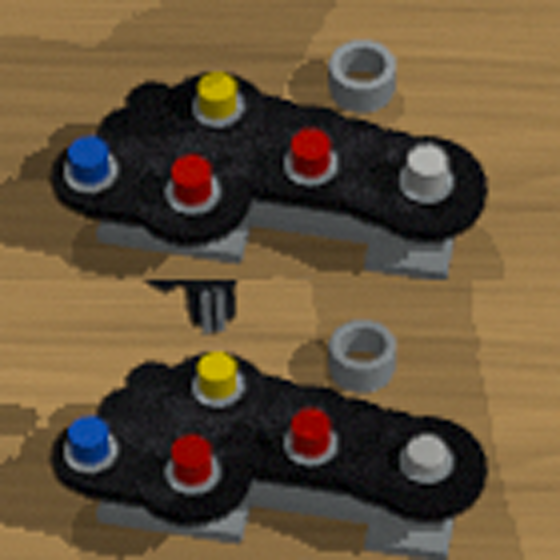

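Emit:
jog_arm(
  increments=[
    [0,0,2,0],
    [0,0,3.3,0],
    [0,0,3.6,0],
    [0,0,3.8,0],
    [0,0,4.0,0],
    [0,0,4.2,0],
    [0,0,4.4,0],
    [0,0,4.4,0],
  ],
)

```text
time: 6.55
tcp_pos: [0.5266, -0.0058, 0.0878]
orientation: [-0.0, 0.792, -0.611, -0.0]
ft_force: [0.6, 0.6, 0.6]
grip_width: 0.006
```

Emit:
jog_arm(
  increments=[
    [0,0,0.1,0],
    [0,0,0.2,0],
    [0,0,0.3,0],
    [0,0,0.4,0],
    [0,0,0.4,0],
  ],
)

```text
time: 7.05
tcp_pos: [0.5266, -0.0058, 0.0837]
orientation: [-0.001, 0.792, -0.611, -0.0]
ft_force: [-0.8, 0.1, 2.9]
grip_width: 0.005
```

Emit:
jog_arm(
  increments=[
    [0,0,0.1,0],
    [0,0,0.2,0],
    [0,0,0.3,0],
    [0,0,0.3,0],
  ],
)

```text
time: 7.45
tcp_pos: [0.5266, -0.0058, 0.0806]
orientation: [-0.001, 0.792, -0.611, -0.0]
ft_force: [-0.7, -0.5, 3.2]
grip_width: 0.003
```

Emit:
jog_arm(
  increments=[
    [0,0,-1,0],
    [0,0,-3,0],
    [0,0,-5,0],
    [2.8,-1.1,-5,0],
    [5.6,-2.2,-5,0],
    [8.5,-3.2,-5,0],
    [8.5,-3.2,-5,0],
    [8.5,-3.2,-5,0],
  ],
)

```text
time: 8.25
tcp_pos: [0.5791, -0.0805, 0.1306]
orientation: [-0.001, 0.792, -0.611, -0.0]
ft_force: [-0.3, -0.4, 0.6]
grip_width: -0.001
```

```bash
python3 - <<'E'
from h import *
s=sensors.observe(); print({k:np.round(s[k],4) for k in("time","tcp_pos","orientation","ft_force")})
im=eyes.snapshot("scene"); cv2.imwrite("pics/scene3.png",im)
a=cv2.imread("pics/scene0.png")[190:260,200:340]; b=im[190:260,200:340]
cv2.imwrite("pics/c3.png",cv2.resize(np.vstack([a,b]),None,fx=4,fy=4,interpolation=2))
E
```

```text
{'time': np.float64(8.25), 'tcp_pos': array([ 0.5791, -0.0805,  0.1306]), 'orientation': array([-6.000e-04,  7.915e-01, -6.112e-01, -4.000e-04]), 'ft_force': array([-0.318 , -0.4172,  0.5648])}
```

View pics/c3.png

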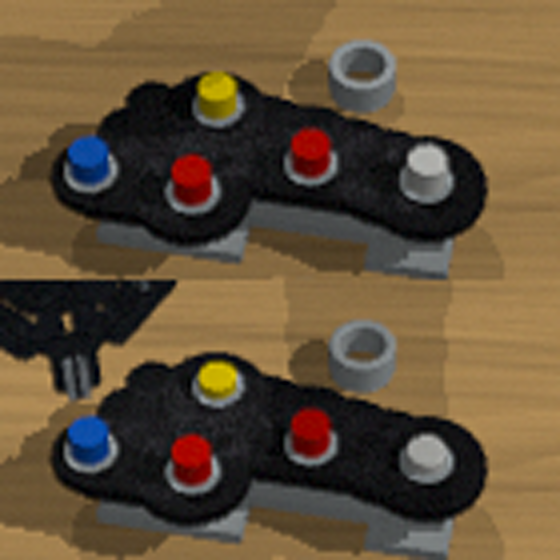

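Both the white (crop 427,455) and yellow (218,380) caps are clearly sunk. The reds and the foot are unchanged. Next is the blue pin.

Emit:
jog_arm(
  increments=[
    [0,0,2,0],
    [0,0,3.2,0],
    [0,0,3.5,0],
    [0,0,3.7,0],
    [0,0,3.9,0],
    [0,0,4.1,0],
    [0,0,4.3,0],
    [0,0,4.3,0],
  ],
)

```text
time: 9.1
tcp_pos: [0.5791, -0.0792, 0.0878]
orientation: [-0.001, 0.792, -0.61, -0.0]
ft_force: [0.4, 0.6, 2.1]
grip_width: -0.0
```

Emit:
jog_arm(
  increments=[
    [0,0,0.1,0],
    [0,0,0.2,0],
    [0,0,0.3,0],
    [0,0,0.4,0],
    [0,0,0.4,0],
  ],
)

```text
time: 9.6
tcp_pos: [0.5791, -0.0792, 0.0838]
orientation: [-0.001, 0.792, -0.61, -0.0]
ft_force: [-1.1, 0.2, 3.7]
grip_width: 0.003
```

Emit:
jog_arm(
  increments=[
    [0,0,0.1,0],
    [0,0,0.2,0],
    [0,0,0.3,0],
    [0,0,0.3,0],
  ],
)

```text
time: 10.0
tcp_pos: [0.5791, -0.0792, 0.0807]
orientation: [-0.001, 0.792, -0.61, -0.0]
ft_force: [-0.9, -0.4, 3.5]
grip_width: -0.004
```

Emit:
jog_arm(
  increments=[
    [0,0,-1,0],
    [0,0,-3,0],
    [0,0,-6,0],
    [0,0,-10,0],
    [4,-2,-13,0],
    [8,-4,-15,0],
    [11,-5,-15,0],
    [14,-5,-15,0],
    [14,-5,-15,0],
    [14,-5,-15,0],
  ],
)

```text
time: 11.0
tcp_pos: [0.6627, -0.2026, 0.2302]
orientation: [-0.001, 0.792, -0.611, -0.001]
ft_force: [-0.1, 1.1, 0.8]
grip_width: -0.001
```

```bash
python3 - <<'E'
from h import *
from fit import *
s=sensors.observe(); print({k:np.round(s[k],4) for k in("time","tcp_pos","ft_force","dq")})
im=eyes.snapshot("scene"); cv2.imwrite("pics/scene4.png",im)
o=cv2.imread("pics/scene0.png"); p=[.5655,.0276,-1.722]
for q in(o,im): print({k:np.round(v,1).tolist() for k,v in seg("scene",q,p).items()})
cv2.imwrite("pics/c4.png",np.vstack([cv2.resize(x[190:290,200:340],None,fx=3,fy=3,interpolation=2) for x in(o,im)]))
E
```

```text
{'time': np.float64(11.0), 'tcp_pos': array([ 0.6627, -0.2026,  0.2302]), 'ft_force': array([-0.1077,  1.0904,  0.757 ]), 'dq': array([-0.023 , -0.0119, -0.033 ,  0.0209, -0.0059, -0.0024, -0.002 ])}
{'outer': [253.9, 213.1], 'outer_n': 101, 'toe': [221.9, 229.4], 'toe_n': 101, 'arch': [277.3, 227.4], 'arch_n': 103, 'inner': [247.6, 234.1], 'inner_n': 110}
{'outer': [253.8, 214.4], 'outer_n': 77, 'toe': [221.9, 230.4], 'toe_n': 81, 'arch': [277.3, 227.4], 'arch_n': 103, 'inner': [247.6, 234.2], 'inner_n': 108}
```

View pics/c4.png

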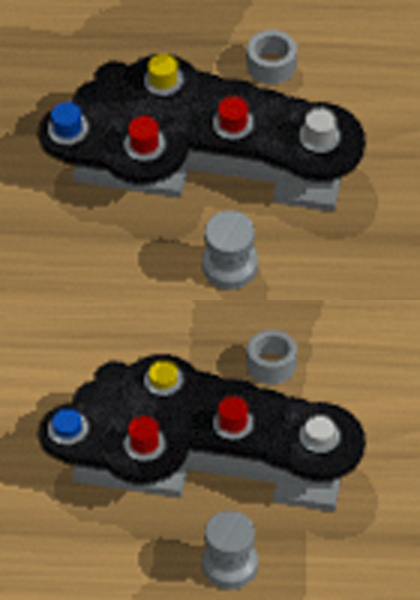

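```bash
python3 -c "
from workcell import job
print(job.hand_in())"
```

```text
the job is handed in; nothing more can be done
None
```

I pressed the white heel pin, then the yellow outer-ball pin, then the blue big-toe pin with the closed fingertips, and handed the job in at about 11 s on the robot's clock.

- **Depth:** the fingertip height puts each pin at about 10 mm of its 16 mm travel. The last picture suggests less for two of them: about 9 mm for yellow and 7–8 mm for blue. Both are above the one-third mark of 5.3 mm. White I judged by eye only; it also looks well down.
- **Force:** the vertical force readings taken between moves were at most about 4 N, so no pin was pushed against its stop.
- **Staying down:** the final picture shows all three pins still down with the gripper clear of everything.
- **Everything else:** the two red pins (within 0.1 pixel), the foot, the adapter and the collar show no visible change from the first picture. I did not compare the other bench items before and after, but the arm never worked near them.

No check failed. The only disagreement was the blue pin's depth, as given above.

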